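# Share out rabbit treats from the shaker

## Task

Draw the treat shaker out of its slanted holder, tip it mouth down over the two-compartment tray and shake all six cubes out, scattered rather than piled up and shared so that each compartment gets at least two. Finish still holding the empty shaker clear above the tray with its mouth pointing well down; do not put it back or let go, and leave the bowl, jar, dustpan and brush where they are.

Things in the scene. Friction and masses are not known exactly. Their poses are not given: they have to be found in the camera images.
- holder: Steel holder fixed to the bench: foot plate 150 x 110 x 5 mm with a round socket tube (outer diameter 56, bore 50, 60 mm deep) that leans 45 degrees. Origin: centre of the plate's underside; x is the direction the socket leans towards (roughly the robot's left), z up. Fixed.
- socket_floor (a point): Centre of the socket's inner floor, 29 mm above the bench. The socket's open mouth is 60 mm from here along the 45 degree slant.
- shaker: White plastic shaker tube, open at the mouth, outer diameter 44 mm, bore 35 mm, 175 mm long, closed at the bottom, about 60 to 130 g. Origin: centre of its closed bottom; z runs along the tube to the mouth. It stands loosely in the holder leaning 45 degrees (z points up and along the holder's x), about 115 mm of it sticking out.
- shaker_mouth (a point): Centre of the shaker's open mouth, 175 mm from its bottom. Smooth inside: shaken lightly along its length, it lets the cubes out one or two at a time from about 8 degrees below level; unshaken they begin to slide at 15 to 23 degrees below level and then all follow within about a second. They fly some 30 mm in the direction of the mouth from 120 mm up.
- shaker_grip (a point): Point on the shaker's axis 130 mm from its bottom and 45 mm from its mouth, in the middle of the free length: a good place to grip (44 mm across).
- cube0: Chunky compressed grass cube, 20 x 20 x 19 mm, 10 g, number 1 of six. Origin: its centre. At the start the six lie in single file in the shaker, this one at the closed bottom.
- cube1: Chunky compressed grass cube, 20 x 20 x 19 mm, 10 g, number 2 of six. Origin: its centre. At the start the six lie in single file in the shaker, this one in place 2 from the bottom.
- cube2: Chunky compressed grass cube, 20 x 20 x 19 mm, 10 g, number 3 of six. Origin: its centre. At the start the six lie in single file in the shaker, this one in place 3 from the bottom.
- cube3: Chunky compressed grass cube, 20 x 20 x 19 mm, 10 g, number 4 of six. Origin: its centre. At the start the six lie in single file in the shaker, this one in place 4 from the bottom.
- cube4: Chunky compressed grass cube, 20 x 20 x 19 mm, 10 g, number 5 of six. Origin: its centre. At the start the six lie in single file in the shaker, this one in place 5 from the bottom.
- cube5: Chunky compressed grass cube, 20 x 20 x 19 mm, 10 g, number 6 of six. Origin: its centre. At the start the six lie in single file in the shaker, this one nearest the mouth.
- tray: Wooden feeding tray, 180 (x) x 320 (y) x 30 mm high, walls and floor 8 mm thick, fixed to the bench, parted by a cross bar 8 mm thick and 28 mm high into two equal compartments, side by side along y. Origin: centre of its underside; y runs along its length.
- compartment_a (a point): Centre of the floor of the compartment on the tray's +y side (inside 164 x 148 mm), 8 mm above the bench.
- compartment_b (a point): Centre of the floor of the compartment on the tray's -y side, likewise.
- turntable: White plastic turntable, 240 mm across, 25 mm high, beyond the work; carries the bowl and the jar. Origin: centre of its underside. Leave alone.
- bowl: White ceramic bowl, 104 mm across, 45 mm high, on the turntable. Origin: centre of its underside. Bystander.
- jar: Glass jar with clip-top lid, 78 mm across, 115 mm high, on the turntable. Origin: centre of its underside. Bystander.
- dustpan: Plastic dustpan 220 mm wide, 310 mm long with its handle, 50 mm high, on the bench to the robot's left. Origin: near the middle of its underside. Bystander.
- brush: Hand brush lying on the bench to the robot's right. Bystander.

How it is judged:
On the way, in this order (a step that is already met when the one before it is completed fails the run):
1. the shaker is held by the fingers, drawn clear of the holder (contact force between the fingers and shaker above 1 N and contact force between shaker and holder below 0.1 N and distance between shaker and socket_floor above 0.065 m), for 0.1 s.
2. all six cubes lie in the tray, not piled three high, at least two in each compartment (x of cube0 in the frame of tray between -0.083 and 0.083 m and y of cube0 in the frame of tray between -0.153 and 0.153 m and z of each of cube0, cube1, cube2, cube3, cube4, cube5 in the frame of tray below 0.045 m and x of cube1 in the frame of tray between -0.083 and 0.083 m and y of cube1 in the frame of tray between -0.153 and 0.153 m and x of cube2 in the frame of tray between -0.083 and 0.083 m and y of cube2 in the frame of tray between -0.153 and 0.153 m and x of cube3 in the frame of tray between -0.083 and 0.083 m and y of cube3 in the frame of tray between -0.153 and 0.153 m and x of cube4 in the frame of tray between -0.083 and 0.083 m and y of cube4 in the frame of tray between -0.153 and 0.153 m and x of cube5 in the frame of tray between -0.083 and 0.083 m and y of cube5 in the frame of tray between -0.153 and 0.153 m and (y of each of cube0, cube1 in the frame of tray above 0 m or y of each of cube0, cube2 in the frame of tray above 0 m or y of each of cube0, cube3 in the frame of tray above 0 m or y of each of cube0, cube4 in the frame of tray above 0 m or y of each of cube0, cube5 in the frame of tray above 0 m or y of each of cube1, cube2 in the frame of tray above 0 m or y of each of cube1, cube3 in the frame of tray above 0 m or y of each of cube1, cube4 in the frame of tray above 0 m or y of each of cube1, cube5 in the frame of tray above 0 m or y of each of cube2, cube3 in the frame of tray above 0 m or y of each of cube2, cube4 in the frame of tray above 0 m or y of each of cube2, cube5 in the frame of tray above 0 m or y of each of cube3, cube4 in the frame of tray above 0 m or y of each of cube3, cube5 in the frame of tray above 0 m or y of each of cube4, cube5 in the frame of tray above 0 m) and (y of each of cube0, cube1 in the frame of tray below 0 m or y of each of cube0, cube2 in the frame of tray below 0 m or y of each of cube0, cube3 in the frame of tray below 0 m or y of each of cube0, cube4 in the frame of tray below 0 m or y of each of cube0, cube5 in the frame of tray below 0 m or y of each of cube1, cube2 in the frame of tray below 0 m or y of each of cube1, cube3 in the frame of tray below 0 m or y of each of cube1, cube4 in the frame of tray below 0 m or y of each of cube1, cube5 in the frame of tray below 0 m or y of each of cube2, cube3 in the frame of tray below 0 m or y of each of cube2, cube4 in the frame of tray below 0 m or y of each of cube2, cube5 in the frame of tray below 0 m or y of each of cube3, cube4 in the frame of tray below 0 m or y of each of cube3, cube5 in the frame of tray below 0 m or y of each of cube4, cube5 in the frame of tray below 0 m)), for 0.2 s.
At the end, for the whole second after the job is handed in: The fingers hold the shaker (over 1 N) at rest, off holder and tray, mouth over the tray, 55 mm or more above the bench, pointing at least 20 degrees below level; all six cubes lie still in the tray, at most two deep (centres below 45 mm), at least two on each side of the cross bar (all of step 2 and contact force between the fingers and shaker above 1 N and contact force between shaker and holder below 0.1 N and contact force between shaker and tray below 0.1 N and angle between shaker's own z axis and vertical above 1.92 rad and height (world z) of shaker_mouth above 0.055 m and linear speed of each of shaker, cube0, cube1, cube2, cube3, cube4, cube5 below 0.05 m/s and x of shaker_mouth in the frame of tray between -0.09 and 0.09 m and y of shaker_mouth in the frame of tray between -0.16 and 0.16 m); the arm keeps its last pose, push and grip.
It fails at once if the bowl is moved more than 30 mm (distance of bowl from where it was at the start of the episode above 0.03 m).
It fails at once if the jar is moved more than 30 mm (distance of jar from where it was at the start of the episode above 0.03 m).
It fails at once if the dustpan is moved more than 30 mm (distance of dustpan from where it was at the start of the episode above 0.03 m).
It fails at once if the brush is moved more than 30 mm (distance of brush from where it was at the start of the episode above 0.03 m).
It also fails if it takes over 56 s, if anything falls off the work surface, if the arm or the gripper's body presses on something with over 40 N, if the wrist force passes 120 N, or if a joint passes its speed limit or range.

## Robot

A 6-joint arm with a two-finger parallel gripper is mounted at the origin on the work surface. World frame = base frame: x ahead of the robot, y to its left, z up, the work surface at z = 0. Lengths are in m, angles in rad, forces in N, time in s.
With the tool pointing down it reaches from about 0.35 to 0.775 m from the base axis. Payload 5.5 kg.
Tool frame: the origin (TCP) lies at the very end of the fingers, on their centre line; the grasp point (between the pads) lies 19 mm behind it; z points along the fingers, y is the line along which they close (so a half turn about z gives the same grasp; the last joint's range is limited). The gripper opens to 85 mm and grips with 20 to 120 N. Pads are 22 mm wide; open, the fingers measure 114 mm over their backs; the gripper's body (76 mm by 85 mm) begins 54 mm behind the grasp point. The pads swing forward as they close: fully open they stand 13 mm farther back than shut.
Start: joints at [-1.399, 0.313, 0.046, 1.304, 0, 1.431], TCP at [0.176, -0.547, 0.231] pointing down, gripper open.
Joint ranges: [-2.76, 2.76], [-0.86, 1.69], [-1.03, 1.26], [-2.2, 2.34], [-1.47, 1.5], [-3.14, 3.14]. Speed limits (rad/s): [2.57, 2.57, 3.14, 3.14, 3.14, 3.14].

## Interface

Orientations are given as a unit quaternion [w, x, y, z].
In Python, from workcell import env, viewer, nets gives the robot as it stands. The module is installed in compiled form; this text tells all that it offers.
- The arm moves only by the shell command python3 -m creep 'ROWS' [OPENING] [FORCE]. ROWS is a JSON list of rows, 1 to 8 of them, each of 6 numbers: dx, dy, dz in m, then a rotation vector rx, ry, rz in rad; each row is the pose to reach, as a shift and turn from the pose commanded when the command began, along the tool's axes at that moment; what a row does not reach only later rows make up. A row lasts 1/8 s, in which the tool goes at most 0.0625 m and 0.188 rad, less where a joint would pass 70% of its speed; a pose out of reach is approached as far as the arm can. OPENING is the finger opening in m, set as the command begins (- or left out keeps the last). The fingers move at their own pace and stop on an object; FORCE is the grip in N (left out, the last holds). Time passes only in rows, so rows that do not move let the fingers close. It prints the time, the measured TCP pose, the force, the opening and the grip force at its end.
- env.get_state(): the state, without advancing time (a new reading comes with each control period).
- viewer.read_camera(name): name is "scene" or "top" or "wrist"; returns a dict with "image" (480x640x3 uint8, red, green, blue), "K" (3x3 intrinsics, pixels), "R" (3x3) and "t" (3): a world point X has camera coordinates R X + t. Camera axes: x right, y down, z forward; pixel columns grow to the right and rows downward; lengths in m; the calibration is good to about 2 mm. A picture is of the moment at which its call begins. There is no depth.
- env.hand_in(): hands the job in; it is judged then, once.
Trained networks look in a picture, given as the dict that the camera call returned (one of the last four; its "shot" number tells which), for a name from the list of things; names that differ only in an ending like _2 or _b are one class to them, and where a whole thing is asked for, a point or a joint stands for the part that bears it (a point fixed in the world has none). Each returns a list of dicts, best first, with "confidence" (0 to 1); they miss things now and then, are a little off and sometimes report something else, mostly with a low value. They report only what shows in the picture. A call takes as long as a camera call.
- nets.outline_of(label, picture): "region" (480x640 bool, what is visible of it) and "box" ([left, top, right, bottom] in pixels, round what is visible of it).
The state is a dict: "clock": time; "joint_pos": joint angles; "qvel": joint speeds; "tau": joint torques, N m; "tcp_pos": TCP position; "orientation": TCP orientation; "wrist_force": force on the tool from outside, world axes, zero at the start; "ft_torque": the same for the moment, N m; "finger_gap": finger opening in m; "grip_force": force on a finger pad.
Only numpy, scipy, OpenCV 4.12 (cv2) and the standard library are available. Lean on these libraries where they do the work, as an engineer would, in place of code of your own. Each camera call takes 0.05 s, during which the arm holds its last target. There are 200 camera calls.

## Working session

There is one attempt and no reset: what is moved stays moved. The work goes in short steps, Python scripts to look and compute and a shell command to move; the robot and the scene stay as the last step left them, time stands still between calls to the robot, and variables do not carry over. Pictures are saved under pics/ and viewed, at most 10 in all, crops included, and the job is handed in when it is done.

```bash
mkdir -p pics; cat > h.py <<'E'
import numpy as np, cv2
from workcell import env, viewer, nets
def ray(c,u,v):
    d=np.linalg.inv(c["K"])@[u,v,1]; d=c["R"].T@d; o=-c["R"].T@c["t"]; return o,d
def onz(c,u,v,z):
    o,d=ray(c,u,v); return o+d*(z-o[2])/d[2]
def proj(c,X):
    p=c["K"]@(c["R"]@np.array(X)+c["t"]); return p[:2]/p[2]
def save(c,n): cv2.imwrite("pics/"+n,c["image"][:,:,::-1])
E
python3 - <<'E'
from h import *
for n in ["top","scene"]:
    c=viewer.read_camera(n); save(c,n+"0.png")
    print(n,"cam",-c["R"].T@c["t"])
    for l in ["holder","shaker","tray","dustpan","brush"]:
        for r in nets.outline_of(l,c)[:1]:
            ys,xs=np.nonzero(r["region"]); q=cv2.minAreaRect(np.c_[xs,ys].astype(np.float32))
            print(l,round(r["confidence"],2),r["box"],np.round(cv2.boxPoints(q)).tolist(),[np.round(onz(c,*p,0.0),3).tolist() for p in cv2.boxPoints(q)])
s=env.get_state();print(s["clock"],s["tcp_pos"],s["orientation"],s["finger_gap"])
E
```

```text
top cam [0.4433199  0.03553668 1.33396393]
holder 0.97 [246.7, 282.0, 296.8, 316.4] [[246.0, 318.0], [248.0, 281.0], [297.0, 284.0], [295.0, 321.0]] [[0.406, 0.247, 0.0], [0.515, 0.245, 0.0], [0.509, 0.095, 0.0], [0.399, 0.099, 0.0]]
shaker 0.62 [225.1, 290.6, 269.4, 311.8] [[223.0, 307.0], [224.0, 290.0], [269.0, 293.0], [268.0, 310.0]] [[0.438, 0.316, 0.0], [0.489, 0.315, 0.0], [0.482, 0.18, 0.0], [0.43, 0.182, 0.0]]
tray 0.56 [333.6, 265.3, 451.5, 346.1] [[331.0, 288.0], [434.0, 261.0], [450.0, 319.0], [347.0, 347.0]] [[0.498, -0.009, 0.0], [0.588, -0.329, 0.0], [0.408, -0.373, 0.0], [0.322, -0.059, 0.0]]
dustpan 0.65 [98.5, 223.0, 185.0, 331.9] [[98.0, 225.0], [179.0, 221.0], [183.0, 326.0], [103.0, 329.0]] [[0.683, 0.712, 0.0], [0.698, 0.466, 0.0], [0.38, 0.433, 0.0], [0.366, 0.671, 0.0]]
brush 0.63 [501.0, 229.7, 515.3, 300.2] [[500.0, 234.0], [513.0, 234.0], [513.0, 298.0], [500.0, 298.0]] [[0.675, -0.539, 0.0], [0.676, -0.58, 0.0], [0.476, -0.571, 0.0], [0.475, -0.53, 0.0]]
scene cam [1.30624954 0.58294375 1.20509309]
holder 0.72 [252.2, 161.4, 368.6, 238.1] [[248.0, 203.0], 
[... 323 characters left out ...]
]
tray 0.93 [250.7, 161.4, 364.9, 238.2] [[249.0, 204.0], [265.0, 157.0], [366.0, 193.0], [350.0, 239.0]] [[0.589, -0.32, 0.0], [0.398, -0.437, 0.0], [0.301, -0.069, 0.0], [0.489, 0.014, 0.0]]
dustpan 0.57 [460.6, 295.6, 572.2, 404.7] [[446.0, 379.0], [489.0, 294.0], [576.0, 337.0], [533.0, 423.0]] [[0.683, 0.473, 0.0], [0.387, 0.428, 0.0], [0.357, 0.669, 0.0], [0.641, 0.686, 0.0]]
brush 0.77 [178.1, 151.2, 227.4, 185.6] [[176.0, 178.0], [222.0, 147.0], [228.0, 156.0], [183.0, 187.0]] [[0.665, -0.584, 0.0], [0.461, -0.589, 0.0], [0.48, -0.535, 0.0], [0.68, -0.534, 0.0]]
0.6 [ 0.17638765 -0.54729775  0.23131608] [2.83221104e-05 9.87874159e-01 1.55256710e-01 8.19361671e-06] 0.08557927234704352
```

```bash
python3 - <<'E'
import cv2
a=cv2.imread("pics/top0.png"); b=cv2.imread("pics/scene0.png")
cv2.imwrite("pics/top0c.png",cv2.resize(a[210:360,80:350],None,fx=2.9,fy=2.9,interpolation=cv2.INTER_CUBIC))
cv2.imwrite("pics/scene0c.png",cv2.resize(b[140:300,240:480],None,fx=3.3,fy=3.3,interpolation=cv2.INTER_CUBIC))
E
```

```text
(no output)
```

View pics/top0c.png

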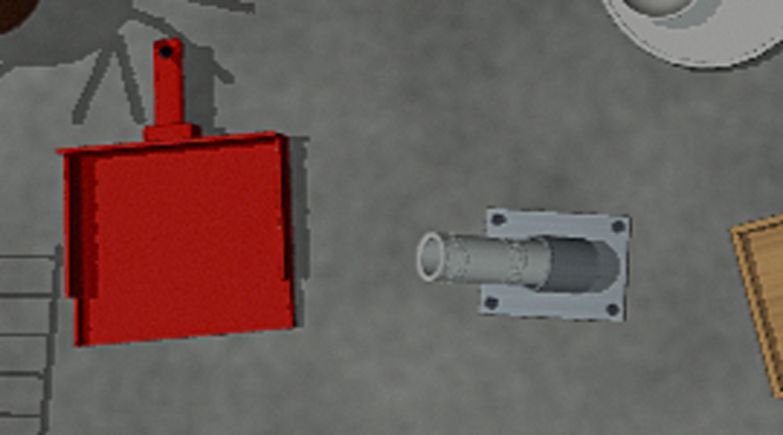

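View pics/scene0c.png

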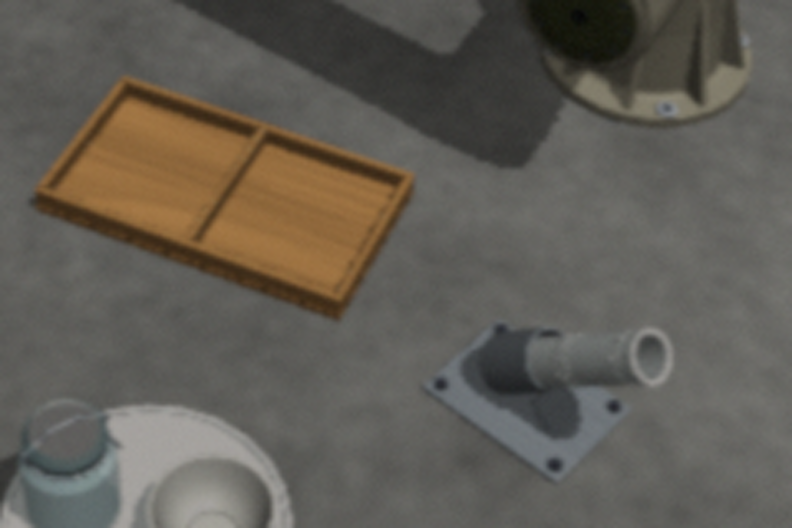

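```bash
python3 - <<'E'
from h import *
t=viewer.read_camera("top"); s=viewer.read_camera("scene")
P=np.array([onz(t,x/2.9+80,y/2.9+210,.005) for x,y in [(487,208),(632,215),(626,321),(479,314)]])
print(P.round(3)); pc=P.mean(0); ax=(P[0]+P[3]-P[1]-P[2])[:2]; print("plate",pc.round(4),"yaw",np.arctan2(ax[1],ax[0]))
m=[]
A=np.zeros((3,3));b=np.zeros(3)
for c,u,v in [(t,431/2.9+80,257/2.9+210),(s,651/3.3+240,357/3.3+140)]:
    o,d=ray(c,u,v);d/=np.linalg.norm(d);M=np.eye(3)-np.outer(d,d);A+=M;b+=M@o
    print("mouth@.153",onz(c,u,v,.153).round(4))
M=np.linalg.solve(A,b);print("mouth",M.round(4), "heading from plate",np.arctan2(M[1]-pc[1],M[0]-pc[0]))
T=[onz(t,*p,.03) for p in [(331,288),(434,261),(450,319),(347,347)]];print("tray top",np.round(T,3),np.mean(T,0).round(4))
T=np.array([onz(s,x/3.3+240,y/3.3+140,.03) for x,y in [(127,78),(413,176),(343,304),(38,193)]]);print("tray scene",T.round(3),T.mean(0).round(4))
a=T[1]+T[2]-T[0]-T[3];print("tray yaw y-axis",np.arctan2(a[1],a[0]))
cc=[onz(s,x/3.3+240,y/3.3+140,.028) for x,y in [(263,130),(200,238)]];print("bar",np.round(cc,3))
E
```

```text
[[0.514 0.244 0.005]
 [0.509 0.092 0.005]
 [0.399 0.096 0.005]
 [0.404 0.248 0.005]]
plate [0.4565 0.1698 0.005 ] yaw 1.5367911342366094
mouth@.153 [0.46   0.2706 0.153 ]
mouth@.153 [0.4663 0.2765 0.153 ]
mouth [0.4597 0.2732 0.144 ] heading from plate 1.5396372773811073
tray top [[ 0.497 -0.008  0.03 ]
 [ 0.584 -0.32   0.03 ]
 [ 0.411 -0.364  0.03 ]
 [ 0.326 -0.057  0.03 ]] [ 0.4543 -0.1876  0.03  ]
tray scene [[ 0.413 -0.355  0.03 ]
 [ 0.331 -0.053  0.03 ]
 [ 0.501 -0.002  0.03 ]
 [ 0.586 -0.307  0.03 ]] [ 0.4576 -0.1792  0.03  ]
tray yaw y-axis 1.840180603135409
bar [[ 0.377 -0.204  0.028]
 [ 0.525 -0.154  0.028]]
```

```bash
cat >> h.py <<'E'
from scipy.spatial.transform import Rotation as Ro
HY=1.537
def Rt(pitch,yaw=HY,off=90):   # tube pitch deg (up +), tool x along tube
    p=np.radians(pitch); h=np.array([np.cos(yaw),np.sin(yaw),0]); up=np.array([0,0,1.])
    x=np.cos(p)*h+np.sin(p)*up; y=-np.cross(up,h)
    return np.c_[x,y,np.cross(x,y)]
def cur():
    s=env.get_state(); q=s["orientation"]; return s,np.array(s["tcp_pos"]),Ro.from_quat([*q[1:],q[0]]).as_matrix()
def go(P,R):
    s,p,C=cur(); print("row",(C.T@(np.array(P)-p)).round(4),Ro.from_matrix(C.T@R).as_rotvec().round(4),"dist",np.linalg.norm(P-p).round(3))
E
python3 - <<'E'
from h import *
go([.42,-.2,.28],Rt(45)); print(Rt(45).round(3))
E
```

```text
row [ 0.3384 -0.2558 -0.0487] [ 0.4799  0.6828 -1.1583] dist 0.427
[[ 0.024  0.999  0.024]
 [ 0.707 -0.034  0.707]
 [ 0.707 -0.    -0.707]]
```

```bash
R='[0.338,-0.256,-0.049,0.48,0.683,-1.158]'; python3 -m creep '[[0.338,-0.256,-0.049,0.48,0.683,-1.158],[0.338,-0.256,-0.049,0.48,0.683,-1.158],[0.338,-0.256,-0.049,0.48,0.683,-1.158],[0.338,-0.256,-0.049,0.48,0.683,-1.158],[0.338,-0.256,-0.049,0.48,0.683,-1.158],[0.338,-0.256,-0.049,0.48,0.683,-1.158],[0.338,-0.256,-0.049,0.48,0.683,-1.158],[0.338,-0.256,-0.049,0.48,0.683,-1.158]]' 0.085 40
python3 - <<'E'
from h import *
print(cur()[0]["joint_pos"])
a=Rt(45)[:,0]; z=Rt(45)[:,2]
G=np.array([.460,.272,.150])-.045*a; print(G)
go([.455,.13,.25],Rt(45)); go(G-.06*z,Rt(45)); go(G+.019*z,Rt(45))
E
```

```text
clock: 1.7
tcp_pos: [0.4209, -0.1974, 0.2807]
orientation: [-0.267, 0.661, 0.645, 0.276]
wrist_force: [-0.2, -1.2, -0.3]
finger_gap: 0.0849
grip_force: 0.0
[-0.91711205  0.52220622  0.19407548  1.90508388  0.46295083  0.51700089]
[0.45892481 0.24019837 0.11818019]
row [0.2098 0.0256 0.2542] [-0.0041 -0.0023  0.007 ] dist 0.331
row [0.1943 0.0261 0.3654] [-0.0041 -0.0023  0.007 ] dist 0.415
row [0.1941 0.0264 0.4444] [-0.0041 -0.0023  0.007 ] dist 0.486
```

```bash
python3 -m creep '[[0.194,0.026,0.365,0,0,0.007],[0.194,0.026,0.365,0,0,0.007],[0.194,0.026,0.365,0,0,0.007],[0.194,0.026,0.365,0,0,0.007],[0.194,0.026,0.365,0,0,0.007],[0.194,0.026,0.365,0,0,0.007],[0.194,0.026,0.365,0,0,0.007],[0.194,0.026,0.365,0,0,0.007]]' 
python3 - <<'E'
from h import *
c=viewer.read_camera("wrist"); save(c,"w1.png")
s,p,C=cur(); z=C[:,2]
for k in (.019,.06): print(k,proj(c,p+z*k))
r=nets.outline_of("shaker",c)
for q in r[:2]: print(q["confidence"],q["box"])
a=Rt(45)[:,0]
G=np.array([.460,.272,.150])-.045*a
for d in (-.06,0,.045): print("expected axis",d,proj(c,G+d*a))
go(G+.019*Rt(45)[:,2],Rt(45)); print(s["joint_pos"])
E
```

```text
clock: 2.7
tcp_pos: [0.4573, 0.1967, 0.1591]
orientation: [-0.268, 0.665, 0.641, 0.274]
wrist_force: [-0.9, 0.0, 1.3]
finger_gap: 0.0853
grip_force: 0.0
0.019 [319.66447005 292.4347831 ]
0.06 [319.3635934  263.69200113]
0.8 [278.7, 179.4, 360.1, 394.3]
expected axis -0.06 [318.67836307 347.34065563]
expected axis 0 [318.40755297 259.20902713]
expected axis 0.045 [318.17436546 183.32118322]
row [ 0.003  -0.0014  0.0807] [-0.0006  0.0001 -0.006 ] dist 0.081
[-0.21509162  0.24234922 -0.47304092  1.03652873  0.76852022  1.32023632]
```

View pics/w1.png

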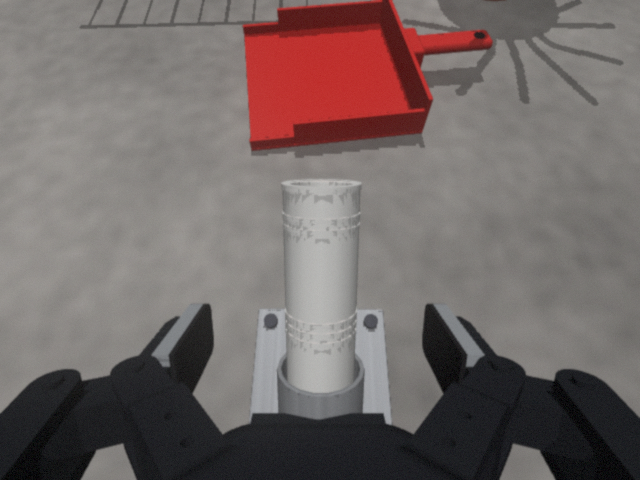

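The wrist view shows the tube at column 321, between the pads (columns 160–480), with its rim at row 180 as predicted, so I'm moving in.

```bash
python3 -m creep '[[0.003,0,0.04,0,0,-0.006],[0.003,0,0.07,0,0,-0.006],[0.003,0,0.081,0,0,-0.006],[0.003,0,0.081,0,0,-0.006]]' && python3 -m creep '[[0,0,0,0,0,0],[0,0,0,0,0,0],[0,0,0,0,0,0],[0,0,0,0,0,0],[0,0,0,0,0,0],[0,0,0,0,0,0]]' 0.02 50
```

```text
clock: 3.3
tcp_pos: [0.4613, 0.2528, 0.1041]
orientation: [-0.266, 0.665, 0.641, 0.275]
wrist_force: [0.1, 0.4, 0.4]
finger_gap: 0.085
grip_force: 0.0
clock: 4.05
tcp_pos: [0.4616, 0.2535, 0.1046]
orientation: [-0.266, 0.664, 0.642, 0.275]
wrist_force: [2.0, -2.1, 1.8]
finger_gap: 0.0435
grip_force: 50.4
```

```bash
python3 -m creep '[[0.008,0,0,0,0,0],[0.022,0,0,0,0,0],[0.038,0,0,0,0,0],[0.054,0,0,0,0,0],[0.07,0,0,0,0,0],[0.086,0,0,0,0,0],[0.098,0,0,0,0,0],[0.104,0,0,0,0,0]]'
python3 - <<'E'
from h import *
c=viewer.read_camera("wrist"); save(c,"w2.png")
s,p,C=cur(); print(s["joint_pos"])
E
```

```text
clock: 5.05
tcp_pos: [0.4636, 0.3277, 0.1785]
orientation: [-0.266, 0.664, 0.642, 0.275]
wrist_force: [0.6, -0.0, -1.7]
finger_gap: 0.043
grip_force: 50.8
[ 0.07726524  0.18240434 -0.49263923  0.78480196  0.7799432   1.72763825]
```

View pics/w2.png

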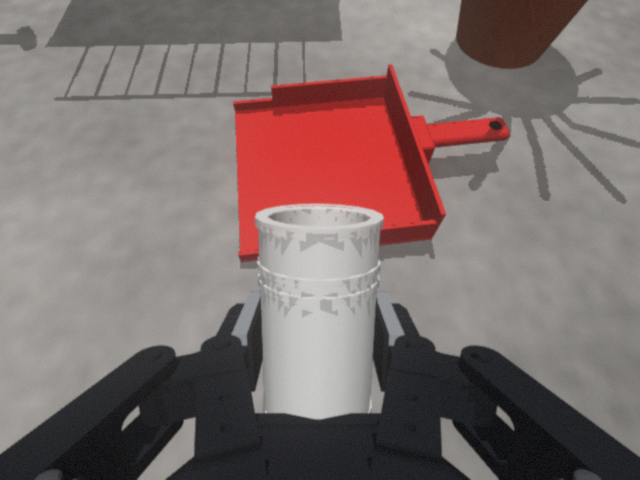

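```bash
cat >> h.py <<'E'
TC=np.array([.4555,-.184]); TY=1.845
def mouthpose(ty,tx,z,pitch,yaw=TY):
    y=np.array([np.cos(TY),np.sin(TY)]); x=np.array([y[1],-y[0]])
    R=Rt(pitch,yaw); M=np.r_[TC+ty*y+tx*x,z]
    return M-.045*R[:,0]+.019*R[:,2],R
def mouthnow():
    s,p,C=cur(); M=p-.019*C[:,2]+.045*C[:,0]; d=M[:2]-TC
    print("mouth z %.3f ty %.3f tx %.3f pitch %.1f yaw %.3f"%(M[2],d@[np.cos(TY),np.sin(TY)],d@[np.sin(TY),-np.cos(TY)],np.degrees(np.arcsin(C[2,0])),np.arctan2(C[1,0],C[0,0])))
E
python3 - <<'E'
from h import *
mouthnow(); s,p,C=cur()
go(p+[0,-.1,.14],C)
go(*mouthpose(.04,0,.17,12)); 
E
```

```text
mouth z 0.224 ty 0.508 tx 0.152 pitch 45.0 yaw 1.537
row [ 0.0285  0.0034 -0.1696] [0. 0. 0.] dist 0.172
row [-0.3878  0.0092 -0.3363] [ 0.1494 -0.572  -0.2745] dist 0.513
```

```bash
python3 -m creep '[[0.01,0,-0.02,0,0,0],[0.02,0,-0.05,0,0,0],[0.028,0,-0.09,0,0,0],[0.028,0.003,-0.13,0,0,0],[0.028,0.003,-0.16,0,0,0],[0.028,0.003,-0.17,0,0,0]]'
python3 - <<'E'
from h import *
mouthnow(); go(*mouthpose(.04,0,.17,12)); s,p,C=cur(); print(s["finger_gap"],s["joint_pos"])
E
```

```text
clock: 5.85
tcp_pos: [0.4642, 0.2254, 0.3186]
orientation: [-0.265, 0.665, 0.641, 0.276]
wrist_force: [-0.1, -0.6, -1.3]
finger_gap: 0.0429
grip_force: 51.1
mouth z 0.364 ty 0.409 tx 0.125 pitch 45.0 yaw 1.534
row [-0.4144  0.0064 -0.1647] [ 0.1508 -0.5713 -0.277 ] dist 0.446
0.042926553192343085 [-0.14717206  0.11380275 -0.21055805  1.35574934  0.77945715  1.4154596 ]
```

```bash
python3 -m creep '[[-0.02,0,-0.008,0,0,0],[-0.06,0.001,-0.024,0,0,0],[-0.11,0.002,-0.044,0,0,0],[-0.16,0.003,-0.064,0.02,-0.06,-0.03],[-0.21,0.004,-0.084,0.04,-0.15,-0.07],[-0.26,0.005,-0.104,0.06,-0.24,-0.12],[-0.31,0.006,-0.124,0.09,-0.34,-0.17],[-0.35,0.006,-0.14,0.12,-0.44,-0.22]]'
python3 - <<'E'
from h import *
mouthnow(); go(*mouthpose(.04,0,.11,3)); go(*mouthpose(.04,0,.10,-9))
E
```

```text
clock: 6.85
tcp_pos: [0.457, -0.1214, 0.1674]
orientation: [-0.127, 0.618, 0.768, 0.111]
wrist_force: [-0.2, 1.0, -1.6]
finger_gap: 0.043
grip_force: 51.1
mouth z 0.200 ty 0.096 tx 0.020 pitch 19.5 yaw 1.789
row [-0.0872 -0.0156  0.0524] [ 0.0253 -0.2867 -0.0568] dist 0.103
row [-0.0906 -0.0154  0.0517] [ 0.0194 -0.4961 -0.0595] dist 0.105
```

```bash
python3 -m creep '[[-0.012,-0.002,0.008,0.003,-0.06,-0.008],[-0.03,-0.005,0.018,0.006,-0.14,-0.018],[-0.05,-0.008,0.03,0.01,-0.24,-0.03],[-0.07,-0.012,0.04,0.014,-0.34,-0.042],[-0.083,-0.014,0.048,0.018,-0.43,-0.052],[-0.09,-0.015,0.052,0.019,-0.48,-0.059],[-0.0906,-0.0154,0.0517,0.0194,-0.4961,-0.0595],[-0.0906,-0.0154,0.0517,0.0194,-0.4961,-0.0595]]'
python3 - <<'E'
from h import *
mouthnow()
c=viewer.read_camera("scene"); cv2.imwrite("pics/s1.png",cv2.resize(c["image"][110:290,220:480,::-1],None,fx=3,fy=3,interpolation=cv2.INTER_CUBIC))
c=viewer.read_camera("wrist"); save(c,"w3.png")
E
```

```text
clock: 7.85
tcp_pos: [0.4575, -0.1887, 0.0897]
orientation: [0.062, 0.602, 0.795, -0.046]
wrist_force: [-0.0, 0.2, -1.9]
finger_gap: 0.0434
grip_force: 51.1
mouth z 0.102 ty 0.042 tx 0.001 pitch -8.8 yaw 1.845
```

View pics/s1.png

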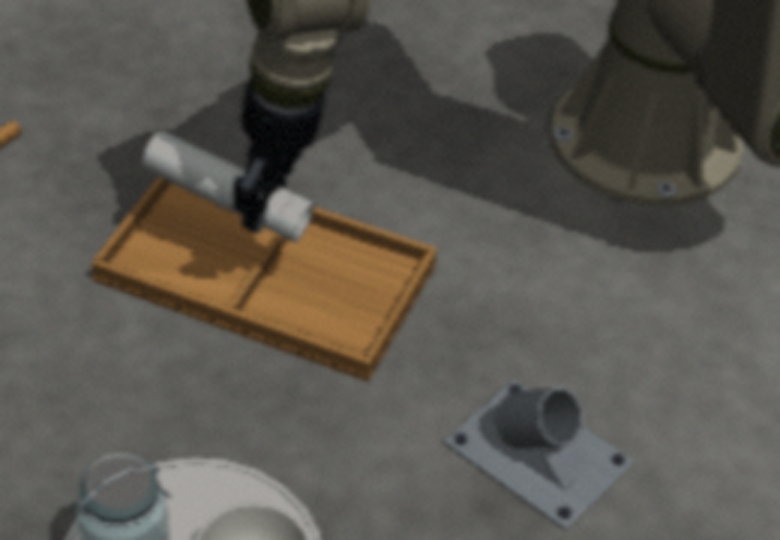

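View pics/w3.png

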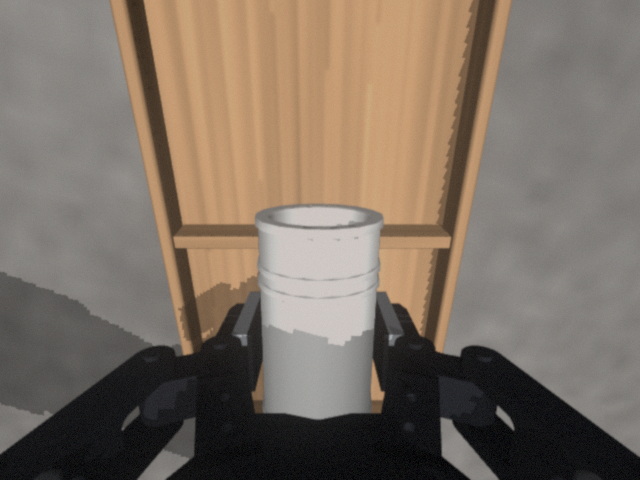

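```bash
cat >> h.py <<'E'
def count():
    c=viewer.read_camera("wrist"); cv2.imwrite("pics/w_%d.png"%c["shot"],c["image"][:,:,::-1])
    r=nets.outline_of("cube0",c)
    for q in r:
        if q["confidence"]<.2: continue
        b=q["box"]; u,v=(b[0]+b[2])/2,(b[1]+b[3])/2; P=onz(c,u,v,.018); d=P[:2]-TC
        print("cube %.2f px %d,%d size %d,%d ty %.3f tx %.3f"%(q["confidence"],u,v,b[2]-b[0],b[3]-b[1],d@[np.cos(TY),np.sin(TY)],d@[np.sin(TY),-np.cos(TY)]))
    mouthnow()
E
python3 -m creep '[[0.007,0,0,0,0,0],[-0.007,0,0,0,0,0],[0.007,0,0,0,0,0],[-0.007,0,0,0,0,0],[0.007,0,0,0,0,0],[0,0,0,0,0,0]]'
python3 -c "from h import *;count()"
```

```text
clock: 8.7
tcp_pos: [0.4566, -0.1884, 0.0895]
orientation: [0.061, 0.602, 0.795, -0.046]
wrist_force: [0.3, -0.4, -2.0]
finger_gap: 0.043
grip_force: 51.1
mouth z 0.102 ty 0.041 tx 0.001 pitch -8.9 yaw 1.844
```

```bash
python3 -m creep '[[0.01,0,0,0,0,0],[-0.01,0,0,0,0,0],[0.01,0,0,0,0,0],[-0.01,0,0,0,0,0],[0.01,0,0,0,0,0],[-0.01,0,0,0,0,0],[0.01,0,0,0,0,0],[0,0,0,0,0,0]]'
python3 -c "from h import *;count()"
```

```text
clock: 9.8
tcp_pos: [0.4563, -0.1878, 0.0893]
orientation: [0.061, 0.602, 0.795, -0.046]
wrist_force: [0.2, 0.5, -1.5]
finger_gap: 0.043
grip_force: 51.2
cube 0.96 px 324,70 size 41,59 ty 0.091 tx 0.003
cube 0.82 px 317,215 size 61,20 ty 0.012 tx -0.001
mouth z 0.102 ty 0.041 tx 0.001 pitch -9.0 yaw 1.844
```

```bash
python3 -m creep '[[0.01,0,0,0,0,0],[-0.01,0,0,0,0,0],[0.01,0,0,0,0,0],[0,0,0,0,0,0]]'
python3 -c "from h import *;count()"
```

```text
clock: 10.4
tcp_pos: [0.4563, -0.1877, 0.0893]
orientation: [0.061, 0.602, 0.795, -0.046]
wrist_force: [-0.1, 1.2, -1.2]
finger_gap: 0.0432
grip_force: 51.2
cube 0.96 px 316,218 size 60,14 ty 0.010 tx -0.001
cube 0.79 px 320,53 size 43,52 ty 0.098 tx 0.001
cube 0.70 px 332,132 size 42,46 ty 0.060 tx 0.007
mouth z 0.102 ty 0.041 tx 0.001 pitch -9.0 yaw 1.844
```

```bash
python3 -m creep '[[0,0.02,0,0,0,0],[0,0.035,0,0,0,0],[0.009,0.035,0,0,0,0],[-0.009,0.035,0,0,0,0],[0,0.035,0,0,0,0]]'
python3 -c "
from h import *;count()
go(*mouthpose(.04,0,.16,18)); go(*mouthpose(-.10,-.03,.16,12));"
```

```text
clock: 11.12
tcp_pos: [0.4921, -0.1815, 0.0906]
orientation: [0.063, 0.603, 0.794, -0.046]
wrist_force: [0.3, -0.1, -1.0]
finger_gap: 0.0431
grip_force: 51.2
cube 0.78 px 247,45 size 47,55 ty 0.098 tx 0.002
cube 0.65 px 306,155 size 36,33 ty 0.044 tx 0.030
cube 0.63 px 264,123 size 45,45 ty 0.061 tx 0.007
mouth z 0.102 ty 0.042 tx 0.035 pitch -8.8 yaw 1.844
row [ 0.0021 -0.0347 -0.0391] [ 0.0007  0.4682 -0.0007] dist 0.052
row [-0.14   -0.0646 -0.0212] [ 0.0006  0.3635 -0.0007] dist 0.156
```

```bash
python3 -m creep '[[0,-0.005,-0.01,0,0.16,0],[0,-0.015,-0.025,0,0.33,0],[0.002,-0.025,-0.039,0,0.468,0],[0.002,-0.035,-0.039,0,0.468,0],[0.002,-0.035,-0.039,0,0.468,0]]'
python3 -c "
from h import *;count()
go(*mouthpose(-.10,-.03,.16,12));go(*mouthpose(-.10,-.03,.10,-9))"
```

```text
clock: 11.85
tcp_pos: [0.4545, -0.1815, 0.1276]
orientation: [-0.123, 0.597, 0.787, 0.094]
wrist_force: [-0.3, -0.0, -1.4]
finger_gap: 0.0429
grip_force: 51.3
cube 0.89 px 322,157 size 26,35 ty 0.098 tx 0.003
cube 0.75 px 328,197 size 28,11 ty 0.068 tx 0.008
mouth z 0.160 ty 0.040 tx 0.000 pitch 17.9 yaw 1.846
row [-0.1352 -0.0305 -0.0477] [ 0.0015 -0.1021  0.0008] dist 0.147
row [-0.1556 -0.0306 -0.0083] [ 0.0016 -0.4686  0.0005] dist 0.159
```

```bash
python3 -m creep '[[-0.015,-0.004,-0.008,0,0,0],[-0.04,-0.01,-0.018,0,0,0],[-0.075,-0.018,-0.03,0,-0.02,0],[-0.11,-0.025,-0.042,0,-0.06,0],[-0.135,-0.0305,-0.048,0,-0.12,0],[-0.145,-0.0305,-0.035,0,-0.26,0],[-0.152,-0.0305,-0.02,0,-0.4,0],[-0.1556,-0.0306,-0.0083,0,-0.4686,0]]'
python3 -c "
from h import *;count()"
```

```text
clock: 12.95
tcp_pos: [0.4664, -0.3343, 0.0883]
orientation: [0.064, 0.602, 0.795, -0.047]
wrist_force: [0.2, -0.5, -1.8]
finger_gap: 0.0433
grip_force: 51.2
mouth z 0.099 ty -0.098 tx -0.031 pitch -8.8 yaw 1.847
```

```bash
cat >> h.py <<'E'
def count2(n="top"):
    c=viewer.read_camera(n)
    for q in nets.outline_of("cube0",c):
        if q["confidence"]<.15: continue
        b=q["box"]; u,v=(b[0]+b[2])/2,(b[1]+b[3])/2; P=onz(c,u,v,.018); d=P[:2]-TC
        print(n,"cube %.2f px %d,%d size %d,%d ty %.3f tx %.3f"%(q["confidence"],u,v,b[2]-b[0],b[3]-b[1],d@[np.cos(TY),np.sin(TY)],d@[np.sin(TY),-np.cos(TY)]))
E
python3 - <<'E'
from h import *
count2("top");count2("scene")
E
```

```text
scene cube 0.59 px 338,208 size 4,7 ty 0.104 tx 0.002
scene cube 0.27 px 260,151 size 54,30 ty -0.242 tx -0.124
```

```bash
python3 - <<'E'
from h import *
c=viewer.read_camera("scene"); d=viewer.read_camera("top")
a=cv2.resize(c["image"][150:250,240:380,::-1],(798,570),interpolation=cv2.INTER_CUBIC)
cv2.imwrite("pics/s2.png",a)
E
```

```text
(no output)
```

View pics/s2.png

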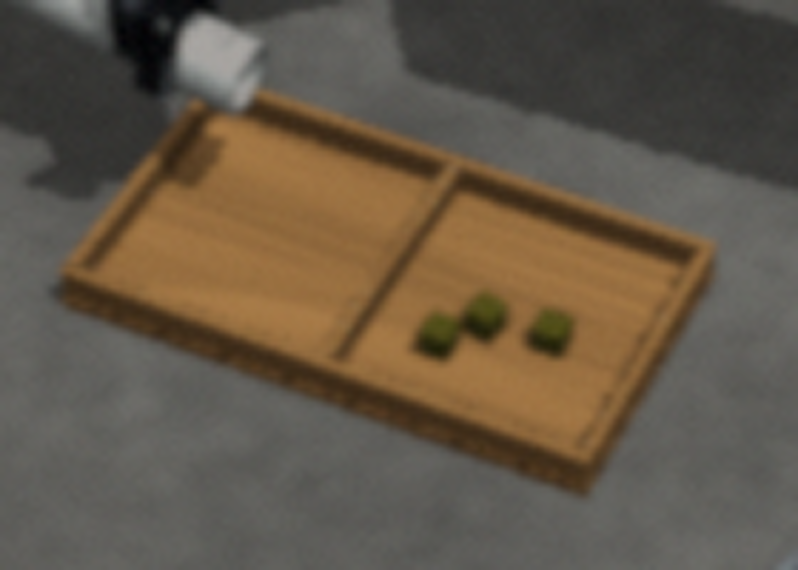

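Three green cubes lie flat in compartment A (crop pixels 440,335; 485,315; 550,332), and B is empty with the mouth above it. I'll shake out the other three here.

```bash
python3 -m creep '[[0.01,0,0,0,0,0],[-0.01,0,0,0,0,0],[0.01,0,0,0,0,0],[-0.01,0,0,0,0,0],[0.01,0,0,0,0,0],[-0.01,0,0,0,0,0],[0.01,0,0,0,0,0],[0,0,0,0,0,0]]'
python3 -c "from h import *;count()"
```

```text
clock: 14.35
tcp_pos: [0.4655, -0.3328, 0.0874]
orientation: [0.061, 0.602, 0.795, -0.046]
wrist_force: [0.0, 0.1, -1.7]
finger_gap: 0.0432
grip_force: 51.3
cube 0.66 px 318,210 size 65,32 ty -0.126 tx -0.030
cube 0.61 px 330,141 size 53,50 ty -0.087 tx -0.024
mouth z 0.100 ty -0.102 tx -0.030 pitch -9.0 yaw 1.844
```

One is probably out and another is at the mouth. I'll shift sideways and keep shaking.

```bash
python3 -m creep '[[0,0.025,0,0,0,0],[0.01,0.04,0,0,0,0],[-0.01,0.04,0,0,0,0],[0.01,0.05,0,0,0,0],[-0.01,0.05,0,0,0,0],[0.01,0.06,0,0,0,0],[0,0.06,0,0,0,0]]'
python3 -c "from h import *;count()"
```

```text
clock: 15.32
tcp_pos: [0.5236, -0.3151, 0.0872]
orientation: [0.061, 0.601, 0.796, -0.046]
wrist_force: [0.2, -0.4, -0.7]
finger_gap: 0.0431
grip_force: 51.3
cube 0.84 px 205,144 size 53,48 ty -0.087 tx -0.031
cube 0.63 px 228,145 size 29,49 ty -0.087 tx -0.019
cube 0.59 px 290,107 size 46,47 ty -0.068 tx 0.016
cube 0.32 px 244,138 size 407,277 ty -0.084 tx -0.010
mouth z 0.100 ty -0.101 tx 0.030 pitch -9.0 yaw 1.845
```

```bash
python3 -c "from h import *;go(*mouthpose(-.10,.03,.105,-32))"
```

```text
row [-0.0039 -0.0004 -0.024 ] [ 1.700e-03 -4.022e-01 -4.000e-04] dist 0.024
```

```bash
python3 -m creep '[[0,0,-0.008,0,-0.13,0],[-0.002,0,-0.016,0,-0.27,0],[-0.004,0,-0.024,0,-0.402,0],[0.004,0,-0.024,0,-0.402,0],[-0.012,0,-0.024,0,-0.402,0],[-0.004,0,-0.024,0,-0.402,0],[-0.004,0,-0.024,0,-0.402,0],[-0.004,0,-0.024,0,-0.402,0]]'
python3 - <<'E'
from h import *
count()
c=viewer.read_camera("scene")
a=cv2.resize(c["image"][150:250,240:380,::-1],(560,400),interpolation=cv2.INTER_CUBIC)
w=cv2.imread(sorted(__import__("glob").glob("pics/w_*.png"),key=__import__("os").path.getmtime)[-1])
w=cv2.resize(w,None,fx=.4,fy=.4)
o=np.zeros((592,560,3),np.uint8); o[:400]=a; o[400:592,:256]=w; cv2.imwrite("pics/f1.png",o)
E
```

```text
clock: 16.42
tcp_pos: [0.5245, -0.3193, 0.1124]
orientation: [0.22, 0.581, 0.766, -0.166]
wrist_force: [0.5, -0.8, -2.4]
finger_gap: 0.0434
grip_force: 51.3
cube 0.93 px 192,81 size 57,64 ty -0.092 tx -0.032
cube 0.88 px 288,29 size 55,58 ty -0.069 tx 0.017
cube 0.65 px 213,65 size 41,55 ty -0.085 tx -0.020
mouth z 0.105 ty -0.101 tx 0.030 pitch -31.9 yaw 1.843
```

View pics/f1.png

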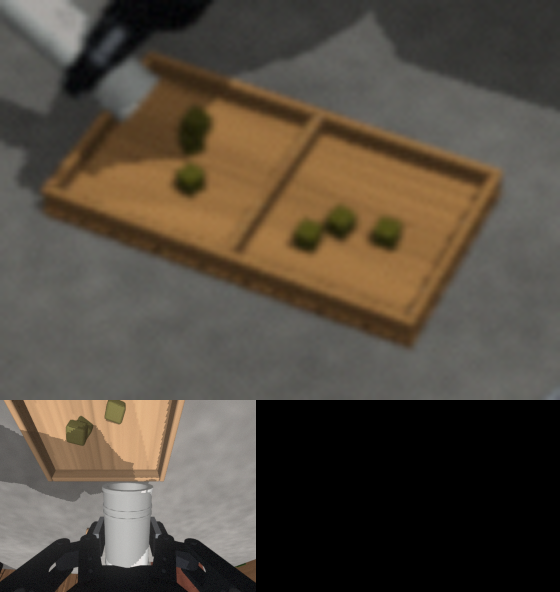

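```bash
python3 -m creep '[[0,0,0,0,0,0],[0,0,0,0,0,0],[0,0,0,0,0,0],[0,0,0,0,0,0],[0,0,0,0,0,0],[0,0,0,0,0,0],[0,0,0,0,0,0],[0,0,0,0,0,0]]'
python3 - <<'E'
from h import *
count(); print(env.hand_in())
E
```

```text
clock: 17.58
tcp_pos: [0.5245, -0.3189, 0.1126]
orientation: [0.22, 0.581, 0.766, -0.166]
wrist_force: [0.1, -0.1, -0.8]
finger_gap: 0.043
grip_force: 51.3
cube 0.97 px 287,30 size 55,60 ty -0.069 tx 0.016
cube 0.88 px 210,66 size 40,51 ty -0.085 tx -0.021
cube 0.65 px 190,82 size 60,63 ty -0.093 tx -0.033
mouth z 0.105 ty -0.100 tx 0.030 pitch -32.0 yaw 1.843
the job is handed in; nothing more can be done
None
```

I handed the job in at about 17.6 s: by the last pictures all six cubes lie in the tray, three in each compartment, two in B touching and possibly stacked two deep (within the limit), with the empty shaker held over the tray, mouth 32° below level; the verdict was not shown.

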